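# Lock the jack screw without losing its setting

### The job

The small jack's height has been set and its locknut must now be tightened. Drop the slotted holding key over the flat blade of the jack screw with its handle lying between the two pins of the rest, let go of it, then swing the locknut's lever clockwise (seen from above) until it comes up hard. The screw must not turn along beyond the little play of the key, and the key is left in place.

Things in the scene. Friction and masses are not known exactly. Their poses are not given: they have to be found in the camera images.
- key: Loose bare steel key, 0.5 kg, flat, 12 mm thick: oblong frame head 96 x 44 mm with a slot 76 x 22 mm through it, and a plain handle 24 mm wide in line. Origin: slot centre, underside; z up, x along the slot to the handle. Head x -48 to 48 mm, handle to 190 mm; balances at x = 68, grip across the handle near x = 80. The spanner with a round ring end does not fit.
- jack: Fixed iron jack. Origin on the screw axis at slab level; z up, x towards the rest. Plate 90 mm wide, 15 high, x -70 to 165 mm. On the axis: locknut 50 mm across, 36 to 52 mm high; screw collar, top at 63 mm; on it an upright blade 60 mm long (along x), 10 thick, top at 83. Seated key: slot round the blade, underside on collar and rest at 63 mm, its x along this x.
- rest (a point): Centre of the top of the iron rest block, 63 mm above the slab, at x = 125 mm of the jack. The block is 40 mm (x) by 74 mm; two upright steel pins 10 mm thick stand on it at 27 mm either side of this point, tops at 85 mm. The key's handle lies between them with about 10 mm room each side.
- peg (a point): Centre of the top, 82 mm high, of the upright steel peg at the end of the locknut's lever: 16 mm across, 36 to 82 mm high, 100 mm from the screw axis, on the side away from the rest. The lever is a 12 mm bar, its axis 44 mm high. Push the peg round the screw axis, clockwise from above.
- setscrew (a joint): Turn of the jack screw with its blade, rad, clockwise from above positive; 0 at the start (blade along the jack's x). It turns easily (0.04 N m) and carries the locknut: unheld, it turns along with the nut. With the key seated it can turn up to about 0.3 before the key bears on blade and pin.
- locknut (a joint): Turn of the locknut and lever relative to the screw, rad, clockwise from above positive: 0 to 0.25 at the start, hard stop (tight) at 1.1. Drag about 0.3 N m (3 N at the peg), no spring. At 0, with the screw at 0, the peg is 0.6 rad short of the line straight away from the rest; it swings through that line.
Not all that is in view belongs to the job. Leave any orange look-alike of the key alone.

How it is judged (in metres and radians):
On the way, in this order (a step that is already met when the one before it is completed fails the run):
1. the key is seated over the screw's blade with its handle on the rest, locknut still loose (horizontal distance between key and jack below 0.014 m and z of key in the frame of jack between 0.055 and 0.069 m and angle between key's own z axis and vertical below 0.1 rad and angle between the x axis of key and the x axis of jack, either way round below 0.3 rad and value of joint locknut below 0.5 rad and contact force between the fingers and key below 0.1 N), for 0.2 s.
2. the locknut is turned up tight while the key holds the screw (horizontal distance between key and jack below 0.014 m and z of key in the frame of jack between 0.055 and 0.069 m and angle between key's own z axis and vertical below 0.1 rad and angle between the x axis of key and the x axis of jack, either way round below 0.3 rad and value of joint locknut above 0.95 rad), for 0.1 s.
At the end, for the whole second after the job is handed in: The locknut is tight (above 0.95 rad of its 1.1), the screw is within 0.5 rad of its setting, and the key lies still and seated: slot centre within 14 mm of the screw axis, underside 55 to 69 mm high, level within 0.1 rad, along the jack's x within 0.3 rad (all of step 2 and value of joint setscrew between -0.5 and 0.5 rad and linear speed of key below 0.02 m/s); the robot touches nothing.
It fails at once if the screw turns more than 0.5 rad (29 degrees) from its setting (value of joint setscrew above 0.5 rad or value of joint setscrew below -0.5 rad).
It also fails if it takes over 54 s, if anything falls off the work surface, if the arm or the gripper's body presses on something with over 40 N, if the wrist force passes 120 N, or if a joint passes its speed limit or range.

### The arm

A 6-joint arm with a two-finger parallel gripper is mounted at the origin on the work surface. World frame = base frame: x ahead of the robot, y to its left, z up, the work surface at z = 0. Lengths are in mm, angles in rad, forces in N, time in s.
With the tool pointing down it reaches from about 250 to 850 mm from the base axis. Payload 12.5 kg.
Tool frame: the origin (TCP) lies midway between the tips of the shut fingers; the grasp point (between the pads) lies 19 mm behind it; z points along the fingers, y is the direction in which the jaws open and shut (so a half turn about z gives the same grasp; the last joint's range is limited). The gripper opens to 93 mm and grips with 3 to 60 N. Pads are 15 mm wide; open, the fingers measure 128 mm over their backs; the gripper's body (75 mm by 188 mm) begins 65 mm behind the grasp point.
Start: joints at [-1.207, 0.351, 1.652, -0, 1.139, -0.085], TCP at [238.653, -495.509, 218.633] pointing down, gripper open.
Joint ranges: [-2.75, 2.75], [-0.79, 2.1], [0.01, 2.65], [-1.57, 4.71], [0.07, 3.14], [-2.87, 2.87]. Speed limits (rad/s): [2.22, 2.22, 2.79, 3.14, 3.14, 3.14].

### API

Orientations are given as a unit quaternion [w, x, y, z].
In Python, from cell import env, jaws, planner, viewer, job gives the robot as it stands. Calls block until the motion is done:
- env.move_to(position, orientation): joint-space move of the TCP to a pose.
- env.servo_line(position, max_speed=150, rot=None, f_stop=None): straight line of the TCP; rot=None keeps the orientation; max_speed is the mean speed in mm/s. With f_stop (N) it stops when the force on the tool has changed by that much, and returns True; else False.
- env.goto_joints(angles): joint-space move.
- jaws.grip(opening, f_grip=None): opening from 0.0 (shut) to 1.0 (fully open); f_grip is the grip in N (None keeps the last); returns when the fingers have stopped.
- env.dwell(seconds).
- planner.inverse_kinematics(position, orientation): joint angles nearest the present ones, or None.
- viewer.grab_frame(name): name is "side" or "top" or "wrist"; returns a dict with "img" (420x560x3 uint8, red, green, blue), "z_map" (420x560 float32, mm along the optical axis (not along the pixel's ray), 0 where there is no reading), "mtx" (3x3 intrinsics, pixels), "T" (4x4, takes a point from camera to world coordinates); the wrist camera has in their place "T_tool_cam" (4x4, takes a point from camera to tool coordinates, whose origin is the TCP and whose axes are the flange's). Camera axes: x right, y down, z forward; pixel columns grow to the right and rows downward; lengths in mm; the calibration is good to about 2 mm. A picture is of the moment at which its call begins: read the wrist's pose just before it.
A pose or a line that the arm cannot do raises env.MotionError and nothing moves.
- job.job_done(): hands the job in, once; it reports no verdict.
Readings, each from a call of its own:
- env.get_time(): time.
- env.get_q(): joint angles.
- env.get_joint_vel(): joint speeds.
- env.get_joint_torque(): joint torques, N m.
- env.get_position(): TCP position.
- env.get_tool_rot(): TCP orientation.
- env.get_force(): force on the tool from outside, world axes, zero at the start.
- env.get_moment(): the same for the moment, N m.
- env.get_opening(): opening from 0.0 (shut) to 1.0 (fully open).
Only numpy, scipy, OpenCV 4.12 (cv2) and the standard library are available. Lean on these libraries where they do the work, as an engineer would, in place of code of your own. Each camera call takes 0.05 s, during which the arm holds its last target.

## Working session

There is one attempt and no reset: what is moved stays moved. The work goes in short steps, each a Python script; the robot and the scene stay as the last script left them, time stands still between calls to the robot, and variables do not carry over. Pictures are saved under pics/ and viewed, and the job is handed in when it is done.

```bash
ls; mkdir -p pics; python3 - <<'E'
from cell import env,viewer
import cv2,numpy as np
for n in ["top","side","wrist"]:
    f=viewer.grab_frame(n); cv2.imwrite(f"pics/{n}0.png",f["img"][:,:,::-1]); np.savez(f"{n}0.npz",**f)
    print(n,f["mtx"].tolist(),np.round(f.get("T",f.get("T_tool_cam")),3).tolist())
print(env.get_time(),env.get_tool_rot(),env.get_position())
E
```

```text
pics
top [[434.5638645935981, 0.0, 286.5206043301918], [0.0, 434.5638645935981, 194.1633460853324], [0.0, 0.0, 1.0]] [[-0.027, -0.999, 0.044, 474.105], [-1.0, 0.026, -0.007, -56.002], [0.006, -0.044, -0.999, 1099.864], [0.0, 0.0, 0.0, 1.0]]
side [[531.818787423953, 0.0, 284.3959542476577], [0.0, 531.818787423953, 214.222619535049], [0.0, 0.0, 1.0]] [[-0.77, -0.34, 0.54, -142.803], [-0.638, 0.409, -0.652, 724.992], [0.0, -0.847, -0.532, 739.744], [0.0, 0.0, 0.0, 1.0]]
wrist [[322.21941018557345, 0.0, 278.96962880426287], [0.0, 322.21941018557345, 205.985433368363], [0.0, 0.0, 1.0]] [[0.0, -0.97, -0.241, 66.624], [1.0, 0.0, 0.001, 0.538], [-0.001, -0.241, 0.97, -166.534], [0.0, 0.0, 0.0, 1.0]]
0.15 [-3.76791586e-04  9.74934433e-01  2.22492037e-01 -5.32944318e-05] [ 238.56993971 -495.31313951  218.27948721]
```

View pics/top0.png

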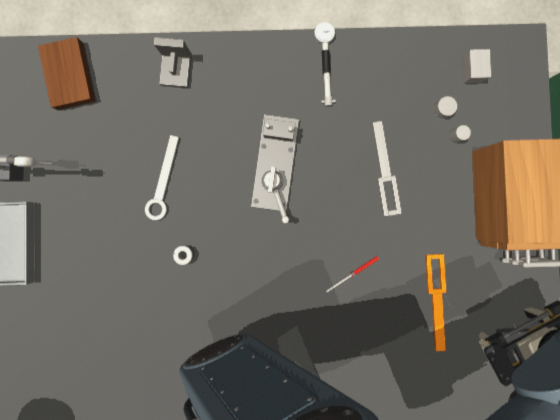

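View pics/side0.png

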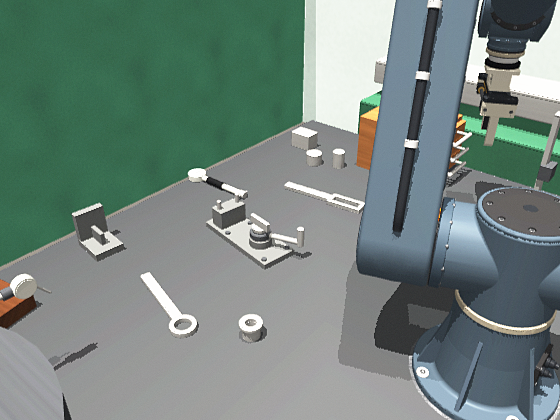

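View pics/wrist0.png

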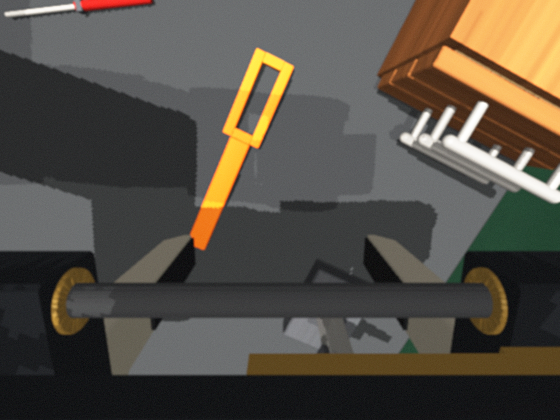

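The top view shows the key with its slot at about (390,196) and handle end at (379,123). The jack axis is at about (272,180), the rest at (281,128) and the peg at (286,219). I'll zoom in and measure with masks and depth.

```bash
cat > h.py <<'E'
import numpy as np,cv2
def ray(f,uv,z,T=None):
    T=f["T"] if T is None else T
    uv=np.atleast_2d(uv).astype(float)
    d=np.c_[uv,np.ones(len(uv))]@np.linalg.inv(f["mtx"]).T@T[:3,:3].T
    o=T[:3,3]; return o+d*((z-o[2])/d[:,2])[:,None]
def cloud(f,T=None):
    T=f["T"] if T is None else T
    v,u=np.indices(f["z_map"].shape); z=f["z_map"].astype(float)
    p=np.c_[u.ravel(),v.ravel(),np.ones(u.size)]@np.linalg.inv(f["mtx"]).T*z.ravel()[:,None]
    return (p@T[:3,:3].T+T[:3,3]).reshape(*z.shape,3)
E
python3 - <<'E'
from h import *
f=dict(np.load("top0.npz")); P=cloud(f); img=f["img"]
cv2.imwrite("pics/topz.png",cv2.resize(img[100:240,240:420,::-1],None,fx=4,fy=4,interpolation=cv2.INTER_CUBIC))
Z=P[...,2]; print("table z",np.median(Z[150:250,310:360]))
g=img.min(2)
# key
m=np.zeros(g.shape,np.uint8); m[110:225,365:410]=(g[110:225,365:410]>130)*255
n,l,s,c=cv2.connectedComponentsWithStats(m); print(s.tolist())
k=1+np.argmax(s[1:,4]); m=(l==k).astype(np.uint8)
print("key z",np.median(Z[m>0]))
cs,h=cv2.findContours(m,cv2.RETR_CCOMP,cv2.CHAIN_APPROX_NONE)
for ct,hh in zip(cs,h[0]):
    if len(ct)>15:
        r=cv2.minAreaRect(ray(f,ct[:,0],12)[:,:2].astype(np.float32)); print("hole" if hh[3]>=0 else "outer",r)
        print(cv2.boxPoints(r).tolist())
# jack
sub=(slice(105,240),slice(240,310))
for lo,hi in [(8,25),(55,70),(70,100)]:
    mm=(Z[sub]>lo)&(Z[sub]<hi); print(lo,mm.sum(),P[sub][mm].mean(0), [q.tolist() for q in np.round(np.percentile(P[sub][mm],[2,98],axis=0))])
    print(cv2.minAreaRect(P[sub][mm][:,:2].astype(np.float32)))
E
```

```text
table z -1.146099028522599
[[0, 0, 560, 420, 234224], [373, 121, 29, 95, 976]]
key z 10.695303597367342
outer ((581.9180908203125, -312.53045654296875), (239.95327758789062, 43.92866134643555), 7.309346675872803)
[[460.1219787597656, -306.0088195800781], [465.7108459472656, -349.5804748535156], [703.7142333984375, -319.0520935058594], [698.1253662109375, -275.4804382324219]]
hole ((512.3336791992188, -321.5014953613281), (77.55362701416016, 26.504104614257812), 7.388110160827637)
[[472.1747131347656, -313.34576416015625], [475.5828857421875, -339.62982177734375], [552.49267578125, -329.6572265625], [549.08447265625, -303.3731689453125]]
8 2252 [591.43830085 -33.76916532  14.11106971] [[490.0, -89.0, 10.0], [715.0, 18.0, 19.0]]
((601.9378051757812, -35.7251091003418), (90.18273162841797, 235.3251190185547), 80.61125183105469)
55 613 [650.83296989 -44.00285035  61.84487383] [[542.0, -83.0, 58.0], [699.0, -12.0, 66.0]]
((613.5228881835938, -37.33475112915039), (73.76219177246094, 171.17066955566406), 80.33743286132812)
70 184 [558.88399372 -37.51071518  81.39435789] [[454.0, -76.0, 73.0], [683.0, -20.0, 86.0]]
((569.85009765625, -44.32809066772461), (59.16252899169922, 231.0889892578125), 87.84465026855469)
```

View pics/topz.png

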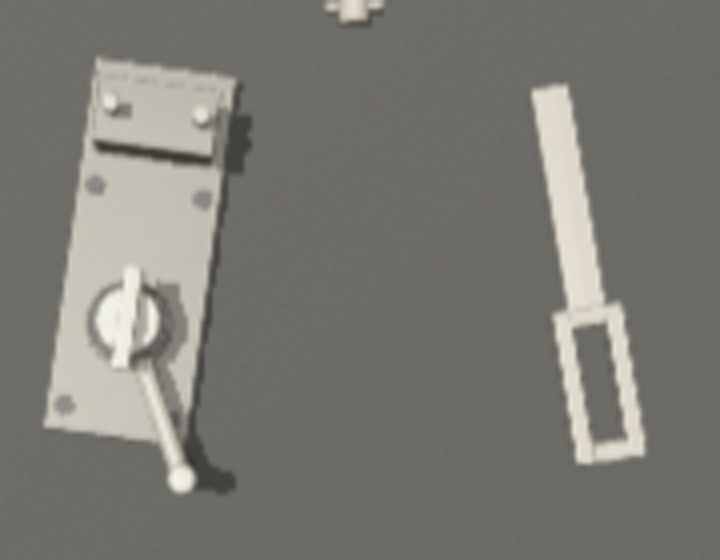

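```bash
cat >> h.py <<'E'
from scipy.spatial.transform import Rotation as R
def quat(a): # tool down, tool x at world yaw a
    return np.array([0,np.cos(a/2),np.sin(a/2),0.])
def Ttool(p,q):
    T=np.eye(4); T[:3,:3]=R.from_quat([q[1],q[2],q[3],q[0]]).as_matrix(); T[:3,3]=p; return T
def wrist(env,viewer,name):
    p,q=env.get_position(),env.get_tool_rot(); f=viewer.grab_frame("wrist")
    f["T"]=Ttool(p,q)@f["T_tool_cam"]; np.savez(name+".npz",**f); cv2.imwrite(f"pics/{name}.png",f["img"][:,:,::-1]); return f
E
python3 - <<'E'
from h import *
from cell import env,viewer,planner,jaws
print("ik", [np.round(planner.inverse_kinematics(p,quat(a)),2) for p,a in [([581,-312.5,5],.128),([624,-39,70],-.164),([515,-21,320],-.164),([455,-30,70],-.164)]])
env.move_to([515,-21,320],quat(-.164)); env.dwell(.3)
wrist(env,viewer,"wj")
env.move_to([525,-320,300],quat(.128)); env.dwell(.3)
wrist(env,viewer,"wk")
print(env.get_time(),env.get_position(),env.get_tool_rot())
E
```

```text
ik [array([-0.56,  0.8 ,  1.47, -0.  ,  0.87,  0.88]), array([-0.14,  0.66,  1.56, -0.  ,  0.92,  1.6 ]), array([-0.13,  0.2 ,  1.6 , -0.  ,  1.34,  1.6 ]), array([-0.17,  0.42,  2.01, -0.  ,  0.72,  1.57])]
4.0083 [ 525.19264858 -319.4933095   300.15455681] [4.72230390e-05 9.97932552e-01 6.42698472e-02 7.63918817e-05]
```

View pics/wj.png

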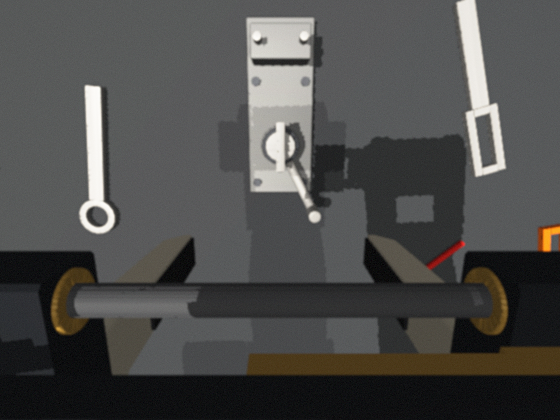

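View pics/wk.png

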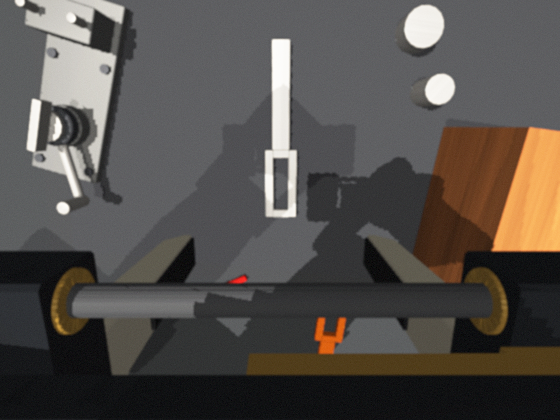

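In the jack view the blade is at about (281,146), the pins at (257,37) and (304,37), and the peg at (314,216). In the key view the head is centred at about (281,184) and the handle end is at (281,40).

```bash
python3 - <<'E'
from h import *
f=dict(np.load("wk.npz")); P=cloud(f); img=f["img"]
m=np.zeros(img.shape[:2],np.uint8); s=(slice(30,232),slice(240,320)); Z=P[...,2]
m[s]=((Z[s]>6)&(Z[s]<20))
print("table",np.median(Z[50:120,200:250]),"key z",np.median(Z[m>0]),m.sum())
for tag,mm in [("z",m),("col",None)]:
    if mm is None:
        mm=np.zeros_like(m); mm[s]=img[s].min(2)>130
    n,l,st,_=cv2.connectedComponentsWithStats(mm); mm=(l==1+np.argmax(st[1:,4])).astype(np.uint8)
    cs,h=cv2.findContours(mm,cv2.RETR_CCOMP,cv2.CHAIN_APPROX_NONE)
    for ct,hh in zip(cs,h[0]):
        if len(ct)>40: print(tag,hh[3],cv2.minAreaRect(ray(f,ct[:,0],12)[:,:2].astype(np.float32)))
f=dict(np.load("wj.npz")); P=cloud(f); Z=P[...,2]; s=(slice(15,235),slice(240,330))
m=np.zeros_like(m); m[s]=(Z[s]>73)&(Z[s]<95)
n,l,st,_=cv2.connectedComponentsWithStats(m)
for i in range(1,n):
    if st[i,4]>8:
        v,u=np.where(l==i); print(st[i].tolist(),np.median(Z[l==i]))
        uv=np.c_[u,v]; w=ray(f,uv,np.median(Z[l==i]))[:,:2].astype(np.float32); print("  mean",w.mean(0),cv2.minAreaRect(w))
m[:]=0; m[s]=(Z[s]>8)&(Z[s]<22); 
p=P[m>0]; print("plate",cv2.minAreaRect(p[:,:2].astype(np.float32)))
m[:]=0; m[s]=(Z[s]>55)&(Z[s]<70); m[90:]=0
p=P[m>0]; print("rest",p.mean(0),cv2.minAreaRect(p[:,:2].astype(np.float32)))
E
```

```text
table 0.3590834716800373 key z 12.25272825602525 3220
z -1 ((583.2147216796875, -315.2056884765625), (235.62132263183594, 43.55558776855469), 6.808827877044678)
z 0 ((513.477783203125, -323.219482421875), (76.64106750488281, 23.302478790283203), 7.395737171173096)
col -1 ((582.2572021484375, -314.92010498046875), (239.6157684326172, 45.5147590637207), 6.766005039215088)
col 0 ((512.0401000976562, -323.4022216796875), (76.75697326660156, 23.302480697631836), 7.402036190032959)
[252, 31, 9, 12, 87] 85.03075869046836
  mean [682.73956  -23.446924] ((682.5107421875, -23.12725257873535), (9.079029083251953, 11.416523933410645), 79.79150390625)
[299, 31, 9, 12, 83] 85.00818490539785
  mean [673.92426 -75.79421] ((673.8002319335938, -75.77849578857422), (9.086400032043457, 11.402342796325684), 81.46163177490234)
[276, 122, 8, 49, 390] 83.20915781357459
  mean [557.0839   -29.468208] ((556.736083984375, -29.423479080200195), (8.782881736755371, 58.28257369995117), 80.60185241699219)
[308, 209, 12, 13, 124] 81.87347677088934
  mean [462.52576  -58.855015] ((462.5305480957031, -58.77667999267578), (14.361711502075195, 16.340269088745117), 81.84721374511719)
plate ((603.0746459960938, -37.12443542480469), (90.1828842163086, 234.34815979003906), 80.60191345214844)
rest [678.86140727 -49.74243148  63.18900667] ((679.5269165039062, -49.785762786865234), (73.94912719726562, 40.57460021972656), 80.74104309082031)
```

Top and wrist views agree to within about 2.5 mm. The jack axis is at (556.8,-29.4) with yaw -0.164, and the rest comes out 124.4 mm from it against 125 given. The peg radius measures 98.8 mm against 100, which puts the nut at about 0.13. The key origin is at (512.3,-323.6) with yaw 0.124. Next is the grasp.

```bash
python3 - <<'E'
from h import *
from cell import env,viewer,planner,jaws
q=quat(.124)
env.move_to([581.7,-315,60],q)
print(env.servo_line([581.7,-315,3.5],max_speed=60,f_stop=12),env.get_position(),env.get_force())
jaws.grip(0.0,f_grip=50); print("open",env.get_opening()*93,env.get_position())
env.servo_line([581.7,-315,180],max_speed=150); print(env.get_force(),env.get_opening()*93)
J=np.array([556.8,-29.4]);a=-.164
t=J+70*np.array([np.cos(a),np.sin(a)])
env.move_to([*t,180],quat(a)); env.dwell(.3)
wrist(env,viewer,"hov")
f=viewer.grab_frame("side"); cv2.imwrite("pics/side1.png",f["img"][:,:,::-1]); np.savez("side1.npz",**f)
f=viewer.grab_frame("top"); cv2.imwrite("pics/top1.png",f["img"][:,:,::-1])
print(env.get_time(),env.get_position(),env.get_force())
E
```

```text
False [ 581.9581146  -315.15815391    3.9334873 ] [ 0.69224111  0.09701785 -0.56866758]
open 23.239726758042917 [ 581.66854756 -314.8967247     3.48168717]
[ 0.39355187  0.90506297 -4.90283935] 23.354101949881674
10.0167 [625.8662173  -41.12938771 179.9857508 ] [ 0.18033341  0.34066242 -3.29113207]
```

View pics/hov.png

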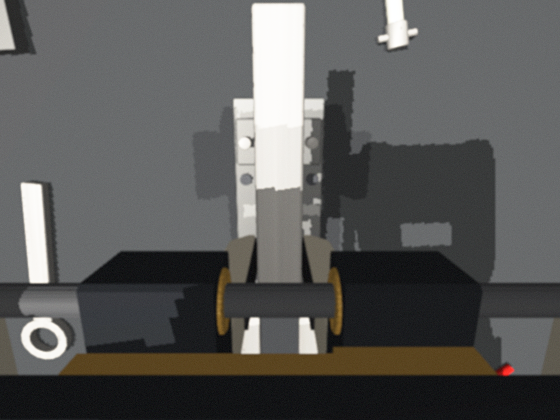

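View pics/side1.png

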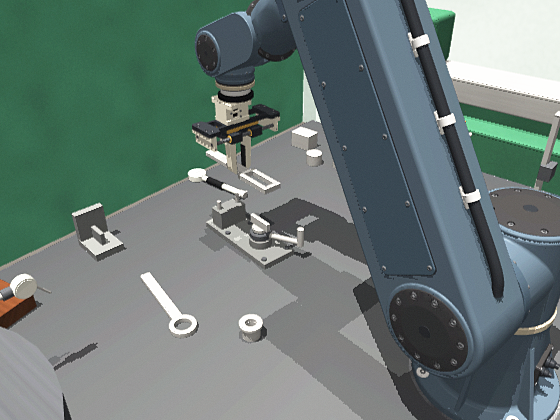

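The key is held (opening 23.3 mm). In the wrist view the handle runs up the picture between the pins, with its end at about (278,5). I'll check the held level and heading from depth.

```bash
python3 - <<'E'
from h import *
f=dict(np.load("hov.npz")); P=cloud(f); s=(slice(0,235),slice(225,330)); Z=P[s][...,2]
m=(Z>160)&(Z<215); m[:, :15]=0
p=P[s][m]; v,u=np.where(m)
a=-.164; J=np.array([556.8,-29.4]); d=p[:,:2]-J; x=d@[np.cos(a),np.sin(a)]; y=d@[-np.sin(a),np.cos(a)]
print("x range",np.percentile(x,[.5,99.8]),"slope z",np.polyfit(x[x>95],p[x>95,2],1))
for lo in range(95,190,15):
    k=(x>lo)&(x<lo+15); 
    if k.any(): print(lo,np.median(p[k,2]),np.percentile(y[k],[1,99]),np.percentile(y[k],[1,99]).mean())
f=dict(np.load("side1.npz")); P=cloud(f); s=(slice(160,200),slice(236,285)); Z=P[s][...,2]; m=(Z>160)&(Z<215); p=P[s][m]
d=p[:,:2]-J; x=d@[np.cos(a),np.sin(a)]; y=d@[-np.sin(a),np.cos(a)]
print("side",m.sum(),np.percentile(x,[1,99]),np.percentile(y,[1,99]),np.percentile(p[:,2],[5,50,95]),np.polyfit(x,p[:,2],1))
E
```

```text
x range [ 83.316097  189.2336589] slope z [2.16378605e-03 1.88610970e+02]
95 188.8601512014157 [-12.50427872  10.80612952] -0.8490745997996036
110 188.8665106582795 [-12.63178268  10.91166926] -0.8600567069481357
125 188.93812156887105 [-12.43572133  10.74844062] -0.8436403548024138
140 188.97262152691914 [-12.5674143   10.92205027] -0.8226820131100547
155 188.99219106414802 [-12.38584878  10.99677614] -0.6945363204072867
170 189.05855808358268 [-12.51820714  10.8518198 ] -0.8331936697080096
185 188.88272678573537 [-12.31232465  11.00887147] -0.6517265882759196
side 712 [-49.52624302  81.04567108] [-22.99368425  23.64968762] [177.4359701  186.70312897 196.55067675] [5.54367231e-02 1.85451755e+02]
```

The held key is level and straight, within 1 mm. Lowering it now.

```bash
python3 - <<'E'
from h import *
from cell import env,viewer,planner,jaws
J=np.array([556.8,-29.4]);a=-.164
t=J+70*np.array([np.cos(a),np.sin(a)])+.8*np.array([-np.sin(a),np.cos(a)])+.5
env.servo_line([*t,95],max_speed=100)
env.dwell(.2)
st=env.servo_line([*t,65.5],max_speed=25,f_stop=6)
p=env.get_position(); print(st,p,env.get_force())
E
```

```text
True [626.36586378 -39.5261369   66.41013773] [-1.06394937 -0.14454002  5.86230883]
```

```bash
python3 - <<'E'
from h import *
from cell import env,viewer,planner,jaws
jaws.grip(0.6); env.dwell(.3); print(env.get_opening(),env.get_force())
p=env.get_position(); env.servo_line([p[0],p[1],200],max_speed=150)
a=-.164; J=np.array([556.8,-29.4])
t=J-40*np.array([np.cos(a),np.sin(a)])
env.move_to([*t,320],quat(a)); jaws.grip(0.0); env.dwell(.2)
f=wrist(env,viewer,"seat"); print(env.get_time(),env.get_force())
P=cloud(f); Z=P[...,2]; s=(slice(5,235),slice(225,335)); 
m=np.zeros(Z.shape,np.uint8); m[s]=(Z[s]>71)&(Z[s]<79)
n,l,st,_=cv2.connectedComponentsWithStats(m)
for i in range(1,n):
    if st[i,4]>40: 
        p=P[l==i]; r=cv2.minAreaRect(ray(f,np.c_[np.where(l==i)[::-1]],75)[:,:2].astype(np.float32)); print(st[i],np.median(p[:,2]),r)
E
```

```text
0.5966533527181971 [0.01760608 0.16150899 0.03785576]
16.2917 [ 0.21350291 -0.44788333  0.74129451]
[ 260    5   36  181 3733] 75.2771571854961 ((613.1519775390625, -36.93888854980469), (43.8560905456543, 208.1641387939453), 81.14397430419922)
```

View pics/seat.png

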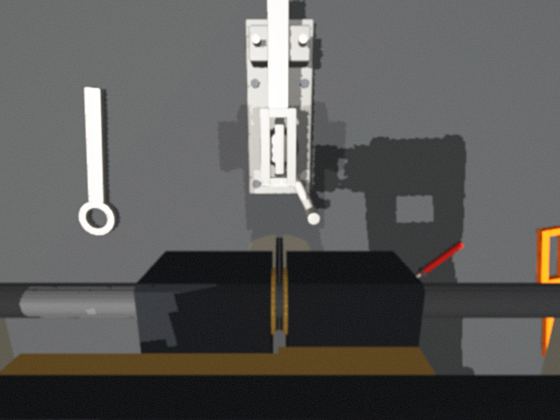

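The key is seated: its top is level at 75.3 mm, the slot is round the blade, and the handle lies between the pins. The peg hasn't moved, at (313,218). Next I swing it with the shut fingers.

```bash
cat > push.py <<'E'
from h import *
from cell import env,viewer,planner,jaws
J=np.array([556.8,-29.4])
def pose(th,r=101): return J+r*np.array([np.cos(th),np.sin(th)])
def q(th): return quat(th-np.pi/2)
E
python3 - <<'E'
from push import *
th=np.pi+.302+.30
for t in [th,np.pi,np.pi-.9]: print(np.round(planner.inverse_kinematics([*pose(t),60],q(t)),2))
env.move_to([*pose(th),200],q(th)); env.servo_line([*pose(th),60],max_speed=120,f_stop=10)
env.dwell(.2); F0=env.get_force(); print(env.get_position(),F0)
end=np.pi-.50
while th>end:
    th-=.1
    st=env.servo_line([*pose(th),60],max_speed=50,rot=q(th),f_stop=14)
    F=env.get_force()-F0; tg=np.array([np.sin(th),-np.cos(th)])
    print(round(th-np.pi,2),st,"Ft %.1f Fz %.1f"%(F[:2]@tg,F[2]),round(env.get_time(),1))
    if st or -F[:2]@tg>14: break
wrist(env,viewer,"mid")
f=viewer.grab_frame("side"); cv2.imwrite("pics/side2.png",f["img"][:,:,::-1])
f=viewer.grab_frame("top"); cv2.imwrite("pics/top2.png",cv2.resize(f["img"][100:240,240:420,::-1],None,fx=4,fy=4))
E
```

```text
[-0.28  0.47  1.95 -0.    0.72 -0.88]
[-0.17  0.44  2.01 -0.    0.69 -0.17]
[ 0.01  0.49  1.91 -0.    0.74  0.91]
[473.79559771 -86.63827193  60.41433889] [ 0.59347669  0.12404825 -0.06842011]
0.5 False Ft 0.3 Fz -0.8 20.3
0.4 False Ft -0.7 Fz 0.2 20.6
0.3 False Ft 0.9 Fz 1.2 21.0
0.2 False Ft -0.3 Fz 0.7 21.3
0.1 False Ft -0.8 Fz -0.2 21.7
0.0 False Ft -0.4 Fz 0.6 22.0
-0.1 False Ft -0.9 Fz 0.4 22.4
-0.2 False Ft -1.5 Fz 0.4 22.7
-0.3 False Ft -1.5 Fz 0.3 23.1
-0.4 False Ft -1.2 Fz -0.2 23.4
-0.5 False Ft -1.5 Fz 0.4 23.8
-0.6 False Ft -1.3 Fz 0.4 24.1
```

View pics/mid.png

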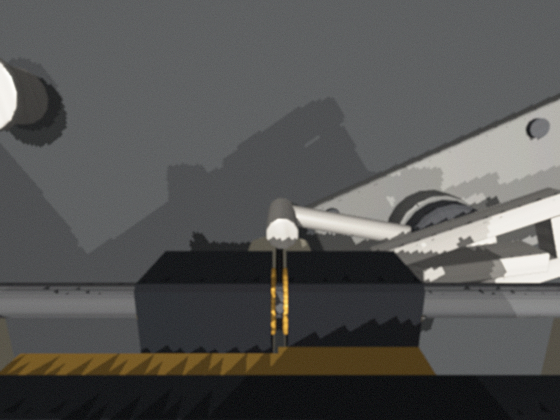

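View pics/side2.png

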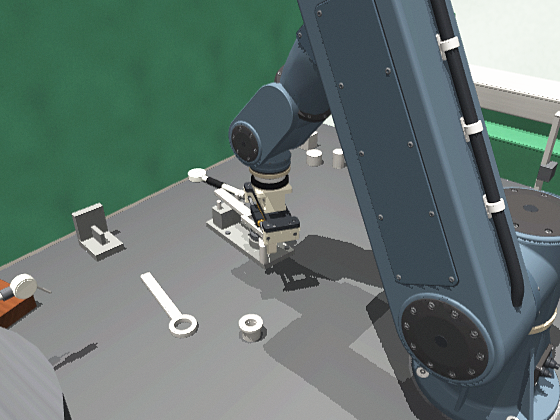

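The peg sits centred in front of the shut fingers at about (283,225), and the blade is still in the slot. Continuing to the hard stop.

```bash
python3 - <<'E'
from push import *
th=np.pi-.60
while th>np.pi-1.15:
    th-=.06
    st=env.servo_line([*pose(th),60],max_speed=30,rot=q(th),f_stop=14)
    F=env.get_force(); tg=np.array([np.sin(th),-np.cos(th)]); p=env.get_position()[:2]-J
    print(round(th-np.pi,2),st,"Ft %.1f Fz %.1f"%(F[:2]@tg,F[2]),"act",np.round(np.arctan2(p[1],p[0])-np.pi,3),round(env.get_time(),1))
    if st or -F[:2]@tg>14: break
env.dwell(.3); print(env.get_force())
E
```

```text
-0.66 False Ft -1.6 Fz -0.6 act -0.659 24.6
-0.72 False Ft -2.0 Fz 0.2 act -0.719 25.0
-0.78 False Ft -2.6 Fz 0.3 act -0.778 25.3
-0.84 True Ft -10.1 Fz 9.1 act -0.798 25.6
[-4.47878334 -8.43489717  7.69005052]
```

```bash
python3 - <<'E'
from push import *
def rep(st):
    F=env.get_force(); p=env.get_position()[:2]-J; print(st,np.round(F,1),"act",np.round(np.arctan2(p[1],p[0])-np.pi,3),env.get_position()[2],round(env.get_time(),1))
th=np.pi-.86
rep(env.servo_line([*pose(th),60],max_speed=20,rot=q(th),f_stop=12)); env.dwell(.3); rep(0)
wrist(env,viewer,"tight")
# back off along the arc, then up
p=env.get_position()[:2]-J; th=np.arctan2(p[1],p[0])%(2*np.pi)+.25
env.servo_line([*pose(th),60],max_speed=60,rot=q(th)); env.servo_line([*pose(th),220],max_speed=150); rep(0)
a=-.164; t=J-40*np.array([np.cos(a),np.sin(a)])
env.move_to([*t,320],quat(a)); env.dwell(.2)
f=wrist(env,viewer,"end"); print(env.get_time(),env.get_force())
P=cloud(f); Z=P[...,2]; s=(slice(5,235),slice(180,345)); 
for lo,hi in [(71,79),(79.5,92)]:
  m=np.zeros(Z.shape,np.uint8); m[s]=(Z[s]>lo)&(Z[s]<hi)
  n,l,st,_=cv2.connectedComponentsWithStats(m)
  for i in range(1,n):
    if st[i,4]>40: 
        z=np.median(P[l==i][:,2]); w=ray(f,np.c_[np.where(l==i)[::-1]],z)[:,:2].astype(np.float32); r=cv2.minAreaRect(w); print(st[i],z,w.mean(0),r)
  if lo==71: print(np.polyfit(P[m>0][:,0],P[m>0][:,2],1))
E
```

```text
True [ -6.4 -10.3  11.7] act -0.801 59.6277398933294 26.1
0 [-6.7 -9.4 10.7] act -0.798 59.64342497789401 26.4
0 [-0.6  0.5  0.7] act -0.547 219.25994696566863 28.3
29.5583 [ 0.52907575  0.28049343 -0.04984592]
[ 259    5   47  181 3746] 75.29331815139165 [616.1559   -44.436398] ((612.2177124023438, -43.31999206542969), (43.85689163208008, 208.82272338867188), 76.05846405029297)
[1.22685919e-03 7.45301732e+01]
[251  33   9  10  72] 85.12568683240733 [683.5066   -23.477415] ((683.5081787109375, -23.0544376373291), (9.104410171508789, 9.311163902282715), 80.68598937988281)
[299  33   9  10  69] 85.30636940061976 [674.88446  -76.305466] ((674.6608276367188, -76.72952270507812), (9.100916862487793, 9.307432174682617), 80.6865005493164)
[269 124  21  49 397] 83.23186702275058 [557.0305   -29.773726] ((556.54248046875, -29.530616760253906), (9.916962623596191, 59.47205352783203), 63.908931732177734)
[218 197  13  13 112] 82.23686847318189 [499.4515    51.582844] ((499.3804931640625, 51.39711380004883), (14.82567024230957, 14.38637924194336), 52.855682373046875)
```

View pics/end.png

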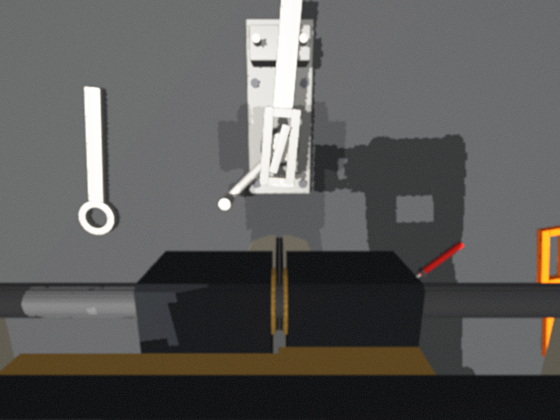

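The final check passes:
- **Nut:** the peg turned 1.255 rad in total. The screw turned 0.291 of that, so the nut is at about 1.10, which is tight.
- **Key:** its origin is about 1 mm from the axis, its top is at 75.3 mm and level, and its heading is 0.08 rad off.

Handing in.

```bash
python3 - <<'E'
from cell import env,job
job.job_done(); print(env.get_time())
E
```

```text
the job is handed in; nothing more can be done
the job is handed in; nothing more can be done
```

The locknut is tight, the key is left seated on the jack, and I handed the job in at about 29.6 s of the 54 s allowed; no verdict is reported. I gripped the bare steel key by its handle, lowered it over the blade with the handle between the pins, and let go. I then pushed the lever peg clockwise with the shut fingers until it came up hard. A second, harder push moved it no further, and I backed the arm clear.

Last checks, from the final wrist picture:

| Check | Measured | Allowed |
|---|---|---|
| Locknut turn | about 1.10 rad | above 0.95 (stop at 1.1) |
| Screw turn | about 0.29 rad (the key's play) | within 0.5 |
| Key slot centre to screw axis | about 1 mm | 14 mm |
| Key underside height | about 63 mm | 55 to 69 mm |
| Key level | about 0.001 rad along its length | 0.1 rad |
| Key heading against the jack | about 0.08 rad | 0.3 rad |

The force on the tool was near zero after I backed off. The top and wrist views differed by up to about 2.5 mm at the start, and I used the wrist values. No check failed.

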